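# Put the biscuit cutters back in their caddy

## Task

Put the four large biscuit cutters (round, square, star and oblong) away in the grey caddy: each stands upright in the middle of the bay whose floor is marked with its shape, and the oblong one lies along its mark. Leave the small round and the small square cutter, which have no bay, standing where they are.

Things in the scene. Friction and masses are not known exactly. Their poses are not given: they have to be found in the camera images.
- round_grip (a point): Loose biscuit cutter in bright steel, round, 62 mm across. The steel body is 24 mm high with flat underside; on its middle stands an upright light-wood grip, 20 x 20 mm square (sides along x and y) and 46 mm tall, so the whole is 70 mm high. This point is the centre of the wooden grip, 47 mm above the underside and 23 mm below the top; z up. 120 g.
- square_grip (a point): Loose biscuit cutter in bright steel, square, 56 x 56 mm. The steel body is 24 mm high with flat underside; on its middle stands an upright light-wood grip, 20 x 20 mm square (sides along x and y) and 46 mm tall, so the whole is 70 mm high. This point is the centre of the wooden grip, 47 mm above the underside and 23 mm below the top; z up. 120 g.
- star_grip (a point): Loose biscuit cutter in bright steel, six-pointed star, 76 mm from point to point across the centre. The steel body is 24 mm high with flat underside; on its middle stands an upright light-wood grip, 20 x 20 mm square (sides along x and y) and 46 mm tall, so the whole is 70 mm high. This point is the centre of the wooden grip, 47 mm above the underside and 23 mm below the top; z up. 120 g.
- oblong_grip (a point): Loose biscuit cutter in bright steel, oblong, 80 mm long (its x axis) and 34 mm wide (its y axis). The steel body is 24 mm high with flat underside; on its middle stands an upright light-wood grip, 20 x 20 mm square (sides along x and y) and 46 mm tall, so the whole is 70 mm high. This point is the centre of the wooden grip, 47 mm above the underside and 23 mm below the top; z up. 120 g.
- small_round_grip (a point): Loose biscuit cutter in bright steel, small and round, 42 mm across (look-alike, has no bay). The steel body is 24 mm high with flat underside; on its middle stands an upright light-wood grip, 20 x 20 mm square (sides along x and y) and 46 mm tall, so the whole is 70 mm high. This point is the centre of the wooden grip, 47 mm above the underside and 23 mm below the top; z up. 120 g.
- small_square_grip (a point): Loose biscuit cutter in bright steel, small and square, 38 x 38 mm (look-alike, has no bay). The steel body is 24 mm high with flat underside; on its middle stands an upright light-wood grip, 20 x 20 mm square (sides along x and y) and 46 mm tall, so the whole is 70 mm high. This point is the centre of the wooden grip, 47 mm above the underside and 23 mm below the top; z up. 120 g.
- bay_round: Bay of the fixed grey caddy, its floor bearing a disc 68 mm across in flat white (1 mm thin, not felt). Origin: centre of the floor, on which the underside rests (grip centre then 47 mm above it); x, y along the walls, z up. 100 x 100 mm inside, walls 5 mm thick, 20 mm high above the floor; the four bays lie two by two, 105 mm between centres.
- bay_square: Bay of the fixed grey caddy, its floor bearing a 62 mm square in flat white (1 mm thin, not felt). Origin: centre of the floor, on which the underside rests (grip centre then 47 mm above it); x, y along the walls, z up. 100 x 100 mm inside, walls 5 mm thick, 20 mm high above the floor; the four bays lie two by two, 105 mm between centres.
- bay_star: Bay of the fixed grey caddy, its floor bearing a six-pointed star 88 mm across in flat white (1 mm thin, not felt). Origin: centre of the floor, on which the underside rests (grip centre then 47 mm above it); x, y along the walls, z up. 100 x 100 mm inside, walls 5 mm thick, 20 mm high above the floor; the four bays lie two by two, 105 mm between centres.
- bay_oblong: Bay of the fixed grey caddy, its floor bearing an 86 x 40 mm oblong, long side along its x axis in flat white (1 mm thin, not felt). Origin: centre of the floor, on which the underside rests (grip centre then 47 mm above it); x, y along the walls, z up. 100 x 100 mm inside, walls 5 mm thick, 20 mm high above the floor; the four bays lie two by two, 105 mm between centres.
Not all that is in view belongs to the job. What is shaped like the part that bears star_grip but pink or red is not meant. What is shaped like the part that bears oblong_grip but orange is not meant.

How it is judged:
At the end, for the whole second after the job is handed in: Each large cutter stands on the floor of its own bay (height within 6 mm), within 14 mm of the bay's centre, upright within 0.12 rad, released and at rest; the oblong is within 0.26 rad of its mark, either way round; each small cutter is upright and within 15 mm of where it stood (horizontal distance between round_grip and bay_round below 0.014 m and z of round_grip in the frame of bay_round between 0.041 and 0.053 m and angle between each of round_grip, square_grip, star_grip, oblong_grip, small_round_grip, small_square_grip's own z axis and vertical below 0.12 rad and linear speed of each of cutter_round, cutter_square, cutter_star, cutter_oblong below 0.02 m/s and horizontal distance between square_grip and bay_square below 0.014 m and z of square_grip in the frame of bay_square between 0.041 and 0.053 m and horizontal distance between star_grip and bay_star below 0.014 m and z of star_grip in the frame of bay_star between 0.041 and 0.053 m and horizontal distance between oblong_grip and bay_oblong below 0.014 m and z of oblong_grip in the frame of bay_oblong between 0.041 and 0.053 m and angle between the x axis of oblong_grip and the x axis of bay_oblong, either way round below 0.26 rad and distance of each of small_round_grip, small_square_grip from where it was at the start of the episode below 0.015 m); the robot touches nothing.
It also fails if it takes over 99 s, if anything falls off the work surface, if the arm or the gripper's body presses on something with over 40 N, if the wrist force passes 120 N, or if a joint passes its speed limit or range.

## Robot

A 7-joint arm with a two-finger parallel gripper is mounted at the origin on the work surface. World frame = base frame: x ahead of the robot, y to its left, z up, the work surface at z = 0. Lengths are in m, angles in rad, forces in N, time in s.
With the tool pointing down it reaches from about 0.4 to 0.85 m from the base axis. Payload 10.4 kg.
Tool frame: the origin (TCP) lies at the very end of the fingers, on their centre line; the grasp point (between the pads) lies 19 mm behind it; z points along the fingers, y is the direction in which the jaws open and shut (so a half turn about z gives the same grasp; the last joint's range is limited). The gripper opens to 87 mm and grips with 3 to 60 N. Pads are 19 mm wide; open, the fingers measure 117 mm over their backs; the gripper's body (75 mm by 190 mm) begins 51 mm behind the grasp point.
Start: joints at [-1.216, 0.332, -0.065, 1.46, 0.022, 1.35, -0.088], TCP at [0.231, 0.581, 0.223] pointing down, gripper open.
Joint ranges: [-2.6, 2.6], [-0.5, 2.12], [-1.47, 1.34], [0.16, 2.42], [-1.27, 4.41], [0.06, 2.06], [-2.6, 2.6]. Speed limits (rad/s): [2.22, 2.22, 2.79, 2.79, 3.14, 3.14, 3.14].

## Interface

Orientations are given as a unit quaternion [x, y, z, w].
In Python, from bench import r gives the robot as it stands.
- The arm moves only by the shell command python3 -m crank 'ROWS' [FORCE]. ROWS is JSON, a list of rows, each a list of 3 entries, a list of its own where there are three numbers: the opening, from -1 (shut) to 1 (fully open), so that 0 is half open, then the shift along the tool's x, y, z in mm, then the turn about the tool's z in degrees. A call has 1 to 12 rows; each row is the pose to reach, as a shift and turn from the pose commanded when the call began, along the tool's axes at that moment; what a row does not reach only later rows make up. A row lasts 1/12 s, in which the tool goes at most 41.7 mm and 7.16 degrees, less where a joint would pass 70% of its speed; a pose out of reach is approached as far as the arm can. A call with a gripper value outside its range is refused whole. The fingers move at their own pace and stop on an object; FORCE is the grip in N (left out, the last holds). Time passes only in rows, so rows that repeat a pose let the fingers close. It gives the time, the measured TCP pose, the force and the opening at its end, in the units of the state.
- r.read_state(): the state, without advancing time (a new reading comes with each control period).
- r.camera(name): name is "scene" or "top"; returns a dict with "pixels" (384x512x3 uint8, red, green, blue), "fov_y" (degrees; the focal length in pixels is half the picture's height over the tangent of half this angle, whatever the lens; pixels are square), "cx", "cy" (the principal point, pixels), "cam_to_world" (4x4, takes a point from camera to world coordinates). Camera axes: x right, y down, z forward; pixel columns grow to the right and rows downward; lengths in m; the calibration is good to about 2 mm. A picture is of the moment at which its call begins. There is no depth.
- r.close_job(): hands the job in, once; it reports no verdict.
The state is a dict: "time": time; "joint_positions": joint angles; "joint_vel": joint speeds; "joint_torque": joint torques, N m; "ee_pos": TCP position; "eef_rot": TCP orientation; "ft_force": force on the tool from outside, world axes, zero at the start; "torque": the same for the moment, N m; "width": finger opening in m.
Only numpy, scipy, OpenCV 4.12 (cv2) and the standard library are available. Lean on these libraries where they do the work, as an engineer would, in place of code of your own. Each camera call takes 0.05 s, during which the arm holds its last target.

## Working session

There is one attempt and no reset: what is moved stays moved. The work goes in short steps, Python scripts to look and compute and a shell command to move; the robot and the scene stay as the last step left them, time stands still between calls to the robot, and variables do not carry over. Pictures are saved under pics/ and viewed, and the job is handed in when it is done.

```bash
ls; mkdir -p pics; python3 - <<'E'
from bench import r
import cv2,json,numpy as np
for n in ("scene","top"):
    c=r.camera(n); cv2.imwrite(f"pics/{n}0.png",cv2.cvtColor(c["pixels"],cv2.COLOR_RGB2BGR))
    print(n,c["fov_y"],c["cx"],c["cy"],np.round(c["cam_to_world"],4).tolist(), [k for k in c])
s=r.read_state()
for k,v in s.items(): print(k,np.round(v,4))
E
```

```text
pics
scene 49.37696767539912 255.06104719239616 194.27893032895517 [[-0.7802, 0.5228, -0.3434, 0.791], [0.6255, 0.6514, -0.4294, 0.3858], [-0.0008, -0.5498, -0.8353, 0.8447], [0.0, 0.0, 0.0, 1.0]] ['pixels', 'fov_y', 'cx', 'cy', 'cam_to_world']
top 45.200967030474004 259.5536634907011 186.82019716957024 [[0.0359, -0.9742, 0.2229, 0.2497], [-0.9994, -0.0354, 0.0061, -0.0153], [0.002, -0.223, -0.9748, 1.1567], [0.0, 0.0, 0.0, 1.0]] ['pixels', 'fov_y', 'cx', 'cy', 'cam_to_world']
time 0.1
joint_positions [-1.2156  0.3328 -0.0647  1.4608  0.0216  1.3499 -0.0885]
joint_vel [ 0.001  -0.0033  0.0004 -0.0014  0.0017 -0.0012 -0.0001]
joint_torque [ 1.30000e-03 -6.24543e+01  2.45000e-02 -3.90721e+01 -6.14000e-02
  3.67000e-02  0.00000e+00]
ee_pos [0.2304 0.5806 0.2219]
eef_rot [ 1.878e-01  9.822e-01 -6.000e-04 -1.000e-04]
ft_force [-0.1637 -0.8601  0.1052]
torque [0.0066 0.0071 0.0446]
width 0.0868
```

View pics/scene0.png

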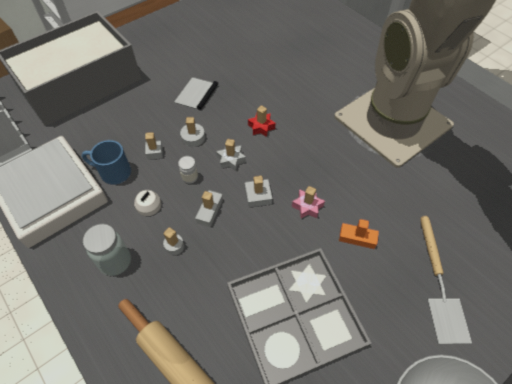

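View pics/top0.png

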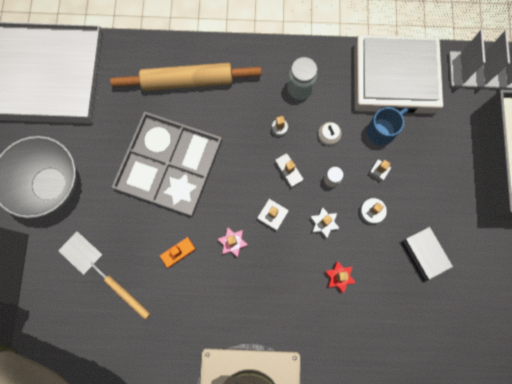

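The top view shows these candidates:
- **Wanted:** round (374,210), square (273,214), star (324,221) and oblong (289,170).
- **Look-alikes:** small round (280,125), small square (381,170), pink star (232,241), red star (340,277), orange oblong (177,252), and the white knob and pot (330,133) and (334,177).
- **Caddy marks:** round (157,139), oblong (195,152), square (141,177), star (180,189).

Next I'll measure and take a close crop.

```bash
cat > h.py <<'E'
from bench import r
import cv2,numpy as np
def cam(n):
    c=r.camera(n); c["bgr"]=cv2.cvtColor(c["pixels"],cv2.COLOR_RGB2BGR)
    c["f"]=c["pixels"].shape[0]/2/np.tan(np.radians(c["fov_y"]/2)); return c
def ray(c,p):
    T=c["cam_to_world"]; d=T[:3,:3]@np.array([(p[0]-c["cx"])/c["f"],(p[1]-c["cy"])/c["f"],1.]); return T[:3,3],d/np.linalg.norm(d)
def onz(c,p,z):
    o,d=ray(c,p); return o+d*(z-o[2])/d[2]
def proj(c,P):
    T=np.linalg.inv(c["cam_to_world"]); q=T[:3,:3]@np.array(P,float)+T[:3,3]; return np.array([c["f"]*q[0]/q[2]+c["cx"],c["f"]*q[1]/q[2]+c["cy"]])
def tri(c1,p1,c2,p2):
    o1,d1=ray(c1,p1);o2,d2=ray(c2,p2)
    s=np.linalg.lstsq(np.stack([d1,-d2],1),o2-o1,rcond=None)[0]
    a=o1+s[0]*d1;b=o2+s[1]*d2
    return (a+b)/2,np.linalg.norm(a-b)
E
python3 - <<'E'
from h import *
t=cam("top");s=cam("scene")
for c,n in((t,"top"),(s,"scene")):
    print(n,"base",proj(c,[0,0,0]),"tcp",proj(c,r.read_state()["ee_pos"]))
a=t["bgr"][95:305,105:415]; cv2.imwrite("pics/tc.png",cv2.resize(a,None,fx=2.5,fy=2.5,interpolation=cv2.INTER_CUBIC))
a=s["bgr"][95:384,120:385]; cv2.imwrite("pics/sc.png",cv2.resize(a,None,fx=2,fy=2,interpolation=cv2.INTER_CUBIC))
# white areas
hsv=cv2.cvtColor(t["bgr"],cv2.COLOR_BGR2HSV)
m=((hsv[...,1]<45)&(hsv[...,2]>165)).astype(np.uint8)
for k in cv2.findContours(m,cv2.RETR_EXTERNAL,cv2.CHAIN_APPROX_NONE)[0]:
    A=cv2.contourArea(k)
    if 60<A<1500:
        M=cv2.moments(k);p=(M['m10']/A,M['m01']/A); (rc)=cv2.minAreaRect(k)
        print("top",np.round(p,1),A,np.round(onz(t,p,0.0),3),np.round(rc[1],1),round(rc[2],1))
E
```

```text
top base [248.12248005 402.21374549] tcp [-43.48601619 291.17699326]
scene base [392.62266036 121.02897626] tcp [626.77436576 311.33839085]
top [ 80.2 252.8] 918.5 [0.33  0.432 0.   ] [51.9 27.4] 42.7
top [429.  252.5] 1157.5 [ 0.362 -0.436  0.   ] [46.5 26.5] 60.5
top [324.7 222.1] 258.5 [ 0.429 -0.176  0.   ] [28.4 25.3] 81.9
top [272.6 213.8] 488.0 [ 0.445 -0.044  0.   ] [23.  22.8] 31.0
top [373.7 210.1] 450.0 [ 0.464 -0.301  0.   ] [24. 24.] 90.0
top [179.7 190.6] 1267.0 [0.497 0.196 0.   ] [37.8 36.9] 19.8
top [335. 174.] 167.0 [ 0.555 -0.202  0.   ] [14. 14.] 90.0
top [294.3 177.2] 146.5 [ 0.543 -0.097  0.   ] [14.4 13.6] 56.3
top [144.1 177.9] 902.0 [0.527 0.291 0.   ] [32.2 35.2] 21.3
top [282.8 160.5] 114.5 [ 0.587 -0.066  0.   ] [12.2 13.6] 56.3
top [ 45.6 185.1] 1451.5 [0.499 0.542 0.   ] [45.2 58.1] 63.4
top [194.8 153.3] 1139.5 [0.598 0.164 0.   ] [36.  35.2] 21.0
top [158.7 141.2] 680.0 [0.628 0.262 0.   ] [35. 29.] 32.7
top [330.6 130.9] 256.5 [ 0.673 -0.19  -0.   ] [18. 19.] 90.0
top [508.3 129.9] 389.5 [ 0.693 -0.661  0.   ] [94.  8.] 90.0
top [493.6  81.9] 63.0 [ 0.83  -0.633  0.   ] [ 8.5 14.1] 45.0
top [471.4  80.9] 71.5 [ 0.83  -0.573  0.   ] [ 9.2 15.6] 45.0
top [303.9  68.5] 407.0 [ 0.85  -0.117 -0.   ] [21. 24.] 90.0
```

View pics/tc.png

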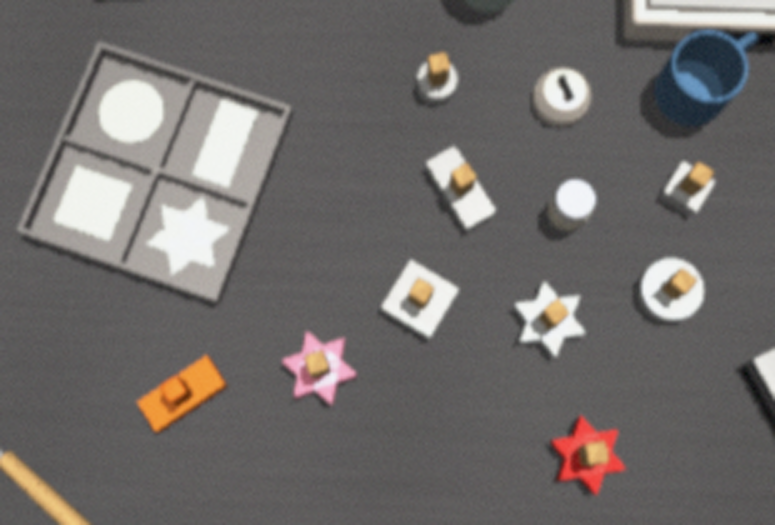

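View pics/sc.png

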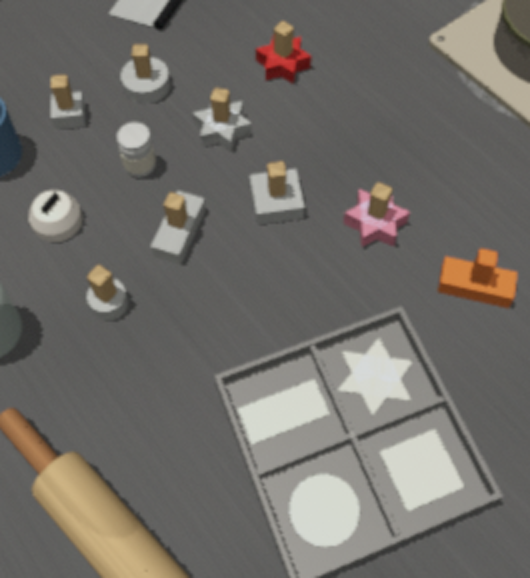

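The scene crop confirms the choice: steel star (220,118), steel oblong (178,225), large square (277,195) and large round (145,75), all with wooden grips. The small round is at (106,292) and the small square at (66,100). The pink, red and orange ones are decoys. Now the precise poses.

```bash
cat > meas.py <<'E'
from h import *
import sys
def wrap(a,m): return (a+m/2)%m-m/2
def run(vis=None):
    t=cam("top");s=cam("scene")
    hs={}
    for n,c in(("t",t),("s",s)):
        hsv=cv2.cvtColor(c["bgr"],cv2.COLOR_BGR2HSV); c["hsv"]=hsv
        c["w"]=((hsv[...,1]<50)&(hsv[...,2]>135)).astype(np.uint8)
        c["wood"]=((hsv[...,0]>8)&(hsv[...,0]<28)&(hsv[...,1]>75)&(hsv[...,2]>90)).astype(np.uint8)
    return t,s
def world_poly(c,k,z): return np.array([onz(c,p,z)[:2] for p in k.reshape(-1,2)],np.float32)
E
python3 - <<'E'
from meas import *
t,s=run()
seeds={"round":(374,210),"square":(273,214),"star":(324,222),"oblong":(289,170),"small_round":(280,128),"small_square":(380,172)}
for n,(u,v) in seeds.items():
    w=np.zeros_like(t["w"]); R=24 if n in("oblong","star") else 18
    if n.startswith("small"):R=13
    w[v-R:v+R,u-R:u+R]=t["w"][v-R:v+R,u-R:u+R]
    nl,lab,st,_=cv2.connectedComponentsWithStats(w)
    for i in range(1,nl):
        if st[i,4]<12: w[lab==i]=0
    pts=np.argwhere(w)[:,::-1]
    P=np.array([onz(t,p,0.024)[:2] for p in pts],np.float32)*1000
    hull=cv2.convexHull(P)
    rc=cv2.minAreaRect(hull); ci=cv2.minEnclosingCircle(hull)
    # wood
    g=np.zeros_like(w); g[v-15:v+12,u-12:u+14]=t["wood"][v-15:v+12,u-12:u+14]
    gp=np.argwhere(g)[:,::-1]
    # triangulated centroid of wood mask (scene)
    p0=proj(s,[ci[0][0]/1e3,ci[0][1]/1e3,.047]); a,b=p0.astype(int)
    gs=np.zeros_like(w); gs[b-15:b+15,a-12:a+12]=s["wood"][b-15:b+15,a-12:a+12]
    gsp=np.argwhere(gs)[:,::-1]
    X,e=tri(t,gp.mean(0),s,gsp.mean(0)) if len(gsp) and len(gp) else (0,0)
    print(n,"rect",np.round(rc[0],1),np.round(rc[1],1),round(rc[2],1),"circ",np.round(ci[0],1),round(ci[1]*2,1),"wood tri",np.round(X*1e3 if len(gsp) else 0,1),round(e*1e3,1),len(gp),len(gsp))
# marks: triangulate centroids
ms={"round":((158,140),(283,350)),"square":((142,177),(331,329)),"star":((180,190),(308,283)),"oblong":((195,153),(262,300))}
for n,(pt,ps) in ms.items():
    cs=[]
    for c,p in((t,pt),(s,ps)):
        m=((c["hsv"][...,2]>195)).astype(np.uint8)
        nl,lab,st,ce=cv2.connectedComponentsWithStats(m)
        i=lab[p[1],p[0]]; 
        k=max(cv2.findContours((lab==i).astype(np.uint8),cv2.RETR_EXTERNAL,cv2.CHAIN_APPROX_NONE)[0],key=len)
        cs.append((ce[i],st[i,4],k,c))
    X,e=tri(t,cs[0][0],s,cs[1][0])
    out=[]
    for ce,A,k,c in cs:
        P=world_poly(c,k,.005)*1000; rc=cv2.minAreaRect(P);out.append([np.round(rc[0],1).tolist(),np.round(rc[1],1).tolist(),round(rc[2],1),np.round(onz(c,ce,.005)[:2]*1e3,1).tolist()])
    print(n,"tri",np.round(X*1e3,1),round(e*1e3,1),[c[1] for c in cs],out)
E
```

```text
round rect [ 460.  -294.3] [60.7 62.9] 2.1 circ [ 459.8 -294.8] 64.5 wood tri [ 460.2 -295.7   49.7] 3.6 64 117
square rect [441.4 -43.3] [59.2 59.6] 60.9 circ [441.1 -43.5] 78.6 wood tri [441.1 -42.4  50.4] 1.8 66 128
star rect [ 424.3 -172.5] [73.1 63.2] 8.6 circ [ 424.8 -172.7] 73.9 wood tri [ 425.5 -172.6   50.6] 1.8 60 116
oblong rect [557.3 -81.3] [83.7 37.4] 32.8 circ [557.8 -82. ] 86.4 wood tri [558.7 -81.4  50.6] 3.6 74 131
small_round rect [671.3 -54.3] [35.7 39.1] 2.1 circ [672.8 -54.4] 43.4 wood tri [674.8 -52.4  55.3] 5.9 70 154
small_square rect [ 566.3 -314.2] [41.5 40.9] 57.8 circ [ 566.5 -315.2] 54.0 wood tri [ 568.3 -315.6   50.1] 6.6 72 123
round tri [631.1 266.2   4.5] 2.0 [np.int32(516), np.int32(967)] [[[632.0, 265.3], [66.2, 67.3], 49.8, [631.6, 265.3]], [[630.0, 266.1], [65.3, 64.3], 50.5, [630.6, 267.1]]]
square tri [530.7 297.2   4.9] 2.2 [np.int32(594), np.int32(954)] [[[531.4, 296.3], [63.3, 64.1], 72.9, [531.3, 296.2]], [[529.8, 297.4], [60.8, 61.0], 72.9, [530.1, 298.1]]]
star tri [499.3 196.6   4.2] 2.1 [np.int32(552), np.int32(672)] [[[500.5, 195.1], [72.4, 82.7], 13.1, [499.8, 195.6]], [[498.7, 196.4], [78.6, 69.2], 43.0, [499.0, 197.6]]]
oblong tri [599.8 165.5   3.9] 0.9 [np.int32(525), np.int32(755)] [[[600.3, 164.7], [42.5, 87.4], 72.9, [599.8, 164.9]], [[599.3, 165.9], [38.9, 85.0], 72.9, [599.8, 166.1]]]
```

Sizes agree with the description: round 64 mm, square 59 mm, star 74 mm, oblong 84x37 mm. The caddy floor is at about 4 mm, its yaw is -17.1°, and its pitch is 105 mm. The round and star grips still need a yaw, so I'll zoom in on those.

```bash
python3 - <<'E'
from meas import *
t,s=run()
C={"round":(.460,-.295),"star":(.425,-.1727),"square":(.441,-.0435),"oblong":(.558,-.0815)}
rows=[]
for n,(x,y) in C.items():
    tiles=[]
    for c in(t,s):
        u,v=proj(c,[x,y,.06]).astype(int)
        tiles.append(cv2.resize(c["bgr"][v-16:v+16,u-16:u+16],(190,190),interpolation=cv2.INTER_CUBIC))
        # top face: rectify local patch to world plane z=.07 at 0.5mm/px
        N=80; X0=np.array([x+.020,y+.020]) 
        src=np.float32([proj(c,[x+a,y+b,.07]) for a,b in((.02,.02),(.02,-.02),(-.02,-.02),(-.02,.02))])
        H=cv2.getPerspectiveTransform(src,np.float32([(0,0),(190,0),(190,190),(0,190)]))
        tiles.append(cv2.warpPerspective(c["bgr"],H,(190,190),flags=cv2.INTER_CUBIC))
    rows.append(np.hstack(tiles))
im=np.vstack(rows); cv2.imwrite("pics/g.png",cv2.resize(im,(600,600)))
E
```

```text
(no output)
```

View pics/g.png

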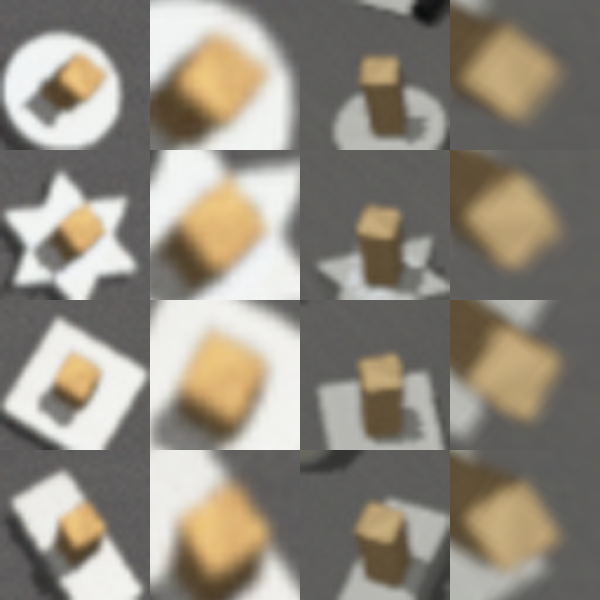

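Rectified grip tops give edge yaws of about 50° for the round and about 38° for the star (points at about 8°, mod 30). Square at 61° and oblong at 33° match their bodies. I'll write a helper that only computes shifts.

```bash
cat > go.py <<'E'
import sys
from h import *
from scipy.spatial.transform import Rotation as R
a=[float(v) for v in sys.argv[1:]]
s=r.read_state(); M=R.from_quat(s["eef_rot"]).as_matrix(); p=s["ee_pos"]
psi=np.degrees(np.arctan2(M[1,1],M[0,1]))
print("t",round(s["time"],2),"tcp",np.round(p*1e3,1),"psi",round(psi,1),"tilt",round(np.degrees(np.arccos(-M[2,2])),2),"F",np.round(s["ft_force"],1),"w",round(s["width"]*1e3,1),"q",np.round(s["joint_positions"],2))
for i in range(0,len(a),4):
    t=np.array(a[i:i+3])/1e3
    print("target",a[i:i+4],"-> shift mm",np.round(M.T@(t-p)*1e3,1),"turn",round((psi-a[i+3]+90)%180-90,1))
E
python3 go.py 480 350 160 61  441 -43 160 61
```

```text
t 0.4 tcp [230.5 580.9 222.5] psi 68.4 tilt 0.01 F [-0.3  0.5  0.7] w 86.5 q [-1.22  0.33 -0.06  1.46  0.02  1.35 -0.09]
target [480.0, 350.0, 160.0, 61.0] -> shift mm [-317.1 -122.6   62.5] turn 7.4
target [441.0, -43.0, 160.0, 61.0] -> shift mm [-425.8 -502.2   62.5] turn 7.4
```

```bash
python3 -m crank '[[1,[-317,-123,50],7.4],[1,[-317,-123,50],7.4],[1,[-317,-123,50],7.4],[1,[-317,-123,50],7.4],[1,[-317,-123,50],7.4],[1,[-317,-123,50],7.4],[1,[-317,-123,50],7.4],[1,[-317,-123,50],7.4],[1,[-426,-502,60],7.4],[1,[-426,-502,60],7.4],[1,[-426,-502,60],7.4],[1,[-426,-502,60],7.4]]' 20; python3 go.py 441 -43 160 61
```

```text
time: 1.4
ee_pos: [0.459, 0.1886, 0.1691]
eef_rot: [0.251, 0.968, 0.0, -0.0]
ft_force: [1.4, -0.8, 1.4]
width: 0.087
t 1.4 tcp [459.  188.6 169.1] psi 60.9 tilt 0.01 F [ 1.4 -0.8  1.4] w 87.0 q [-0.68  0.08  0.21  1.88 -0.02  1.18  0.6 ]
target [441.0, -43.0, 160.0, 61.0] -> shift mm [ -96.7 -211.2    9. ] turn -0.1
```

```bash
python3 -m crank '[[1,[-92,-190,9],0],[1,[-92,-190,9],0],[1,[-92,-190,9],0],[1,[-92,-190,9],0],[1,[-92,-190,9],0],[1,[-92,-190,9],0],[1,[-92,-190,9],0],[1,[-92,-190,9],0],[1,[-92,-190,9],0]]'; python3 go.py 441 -43 100 61 441 -43 33 61
```

```text
time: 2.15
ee_pos: [0.4477, -0.0189, 0.1603]
eef_rot: [0.25, 0.968, 0.0, 0.0]
ft_force: [-0.1, 0.9, 0.1]
width: 0.0871
t 2.15 tcp [447.7 -18.9 160.3] psi 61.1 tilt 0.02 F [-0.1  0.9  0.1] w 87.1 q [-0.47 -0.03  0.4   2.01  0.01  1.16  1.  ]
target [441.0, -43.0, 100.0, 61.0] -> shift mm [ -5.8 -24.4  60.3] turn 0.1
target [441.0, -43.0, 33.0, 61.0] -> shift mm [ -5.8 -24.4 127.3] turn 0.1
```

```bash
python3 -m crank '[[1,[-6,-24,20],0],[1,[-6,-24,50],0],[1,[-6,-24,85],0],[1,[-6,-24,110],0],[1,[-6,-24,130],0],[1,[-6,-24,130],0],[1,[-6,-24,130],0]]'; python3 go.py 441 -43 30 61; python3 - <<'E'
from h import *
a=[cv2.resize(c["bgr"][v-50:v+50,u-60:u+60],(400,333),interpolation=2) for c in (cam("top"),cam("scene")) for u,v in [proj(c,[.441,-.043,.06]).astype(int)]]
cv2.imwrite("pics/a1.png",np.hstack(a))
E
```

```text
time: 2.73
ee_pos: [0.4408, -0.0432, 0.03]
eef_rot: [0.25, 0.968, -0.001, -0.001]
ft_force: [0.2, 0.4, 0.5]
width: 0.0869
t 2.73 tcp [440.8 -43.2  30. ] psi 61.1 tilt 0.12 F [0.2 0.4 0.5] w 86.9 q [-0.42  0.16  0.44  2.15 -0.09  0.86  1.14]
target [441.0, -43.0, 30.0, 61.0] -> shift mm [-0.1  0.3 -0. ] turn 0.1
```

View pics/a1.png

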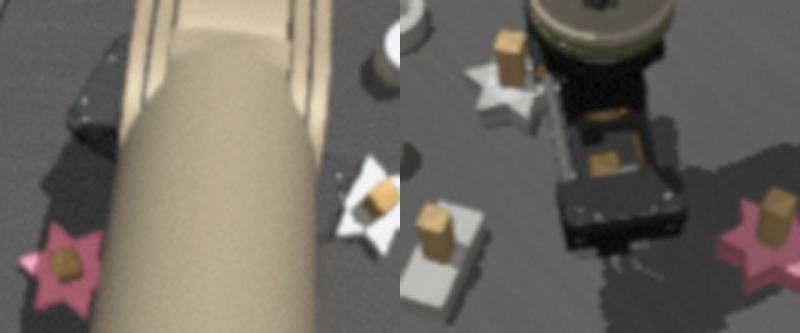

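The arm hides the square in the top view. In the scene crop the jaws straddle its grip at about (605,162), and nothing is in contact. Closing now.

```bash
python3 -m crank '[[-1,[0,0,0],0],[-1,[0,0,0],0],[-1,[0,0,0],0],[-1,[0,0,0],0],[-1,[0,0,0],0],[-1,[0,0,0],0],[-1,[0,0,0],0],[-1,[0,0,0],0]]' 25; python3 go.py
```

```text
time: 3.5
ee_pos: [0.4412, -0.0441, 0.0302]
eef_rot: [0.251, 0.968, 0.0, -0.0]
ft_force: [0.3, -0.3, -0.4]
width: 0.0416
t 3.5 tcp [441.2 -44.1  30.2] psi 60.9 tilt 0.01 F [ 0.3 -0.3 -0.4] w 41.6 q [-0.42  0.16  0.44  2.15 -0.09  0.86  1.14]
```

```bash
python3 -m crank '[[-1,[0,0,0],0],[-1,[0,0,0],0],[-1,[0,0,0],0],[-1,[0,0,0],0],[-1,[0,0,0],0],[-1,[0,0,0],0],[-1,[0,0,0],0]]' 25; python3 go.py 441 -43 120 61 531 297 120 72.9 531 297 34 72.9
```

```text
time: 4.08
ee_pos: [0.4412, -0.044, 0.0302]
eef_rot: [0.251, 0.968, 0.0, 0.0]
ft_force: [0.4, -0.0, 0.7]
width: 0.0199
t 4.08 tcp [441.2 -44.   30.2] psi 61.0 tilt 0.01 F [ 0.4 -0.   0.7] w 19.9 q [-0.42  0.16  0.44  2.15 -0.09  0.86  1.14]
target [441.0, -43.0, 120.0, 61.0] -> shift mm [  0.7   0.8 -89.8] turn -0.0
target [531.0, 297.0, 120.0, 72.9] -> shift mm [ 87.1 341.7 -89.7] turn -11.9
target [531.0, 297.0, 34.0, 72.9] -> shift mm [ 87.1 341.7  -3.7] turn -11.9
```

```bash
python3 -m crank '[[-1,[0,0,-30],0],[-1,[0,0,-70],0],[-1,[0,0,-90],0],[-1,[22,85,-90],-3],[-1,[32,125,-90],-6],[-1,[42,165,-90],-9],[-1,[52,205,-90],-12],[-1,[62,245,-90],-12],[-1,[72,283,-90],-12],[-1,[82,322,-90],-12],[-1,[87,342,-90],-12],[-1,[87,342,-90],-12]]'; python3 go.py 531 297 60 72.9 531 297 36 72.9
```

```text
time: 5.08
ee_pos: [0.5303, 0.3031, 0.1195]
eef_rot: [0.146, 0.989, 0.001, -0.001]
ft_force: [-0.3, 0.1, -0.5]
width: 0.0199
t 5.08 tcp [530.3 303.1 119.5] psi 73.2 tilt 0.11 F [-0.3  0.1 -0.5] w 19.9 q [-0.76  0.38  0.21  1.64 -0.09  1.14  0.75]
target [531.0, 297.0, 60.0, 72.9] -> shift mm [-2.5 -5.7 59.5] turn 0.3
target [531.0, 297.0, 36.0, 72.9] -> shift mm [-2.5 -5.7 83.5] turn 0.3
```

```bash
python3 -m crank '[[-1,[0,0,0],0],[-1,[0,0,20],0],[-1,[0,0,45],0],[-1,[0,0,60],0],[-1,[0,0,60],0],[-1,[0,0,60],0]]'; python3 go.py 531 297 36 72.9
python3 - <<'E'
from h import *
for n in("scene","top"):
    c=cam(n);u,v=proj(c,[.565,.23,.02]).astype(int)
    cv2.imwrite(f"pics/b_{n}.png",cv2.resize(c["bgr"][max(v-80,0):v+80,u-100:u+100],(500,400),interpolation=2))
E
```

```text
time: 5.58
ee_pos: [0.5307, 0.2961, 0.0597]
eef_rot: [0.149, 0.989, -0.001, -0.001]
ft_force: [-0.8, 0.1, -1.0]
width: 0.0195
t 5.58 tcp [530.7 296.1  59.7] psi 72.9 tilt 0.13 F [-0.8  0.1 -1. ] w 19.5 q [-0.75  0.44  0.2   1.69 -0.1   1.02  0.76]
target [531.0, 297.0, 36.0, 72.9] -> shift mm [-0.1  1.  23.7] turn 0.0
```

View pics/b_scene.png

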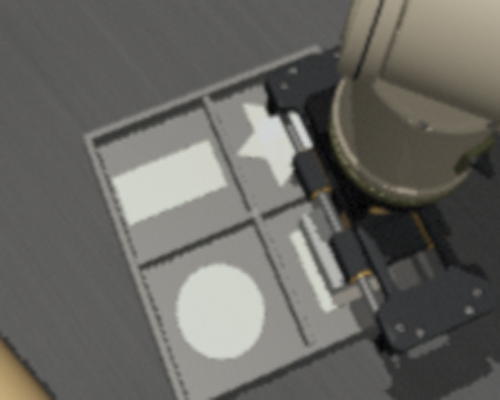

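The cutter hangs over the square mark at about (330,265). Lowering and releasing.

```bash
python3 -m crank '[[-1,[0,1,12],0],[-1,[0,1,20],0],[-1,[0,1,24],0],[-1,[0,1,24],0],[-1,[0,1,25],0],[-1,[0,1,25],0]]'; python3 go.py
```

```text
time: 6.18
ee_pos: [0.5315, 0.298, 0.0351]
eef_rot: [0.148, 0.989, -0.0, -0.0]
ft_force: [-0.8, 0.2, -1.7]
width: 0.0198
t 6.18 tcp [531.5 298.   35.1] psi 72.9 tilt 0.0 F [-0.8  0.2 -1.7] w 19.8 q [-0.74  0.47  0.2   1.71 -0.11  0.98  0.77]
```

```bash
python3 -m crank '[[-1,[0,0,1],0],[0,[0,0,1],0],[0,[0,0,1],0],[0,[0,0,1],0],[0,[0,0,1],0],[0,[0,0,0],0],[0,[0,0,-20],0],[0,[0,0,-50],0],[0,[0,0,-85],0],[0,[0,0,-115],0],[0,[0,0,-120],0]]'; python3 go.py 441 120 150 38 425 -173 150 38 425 -173 30 38
```

```text
time: 7.1
ee_pos: [0.5338, 0.2993, 0.1613]
eef_rot: [0.148, 0.989, 0.003, 0.003]
ft_force: [1.2, 0.9, 0.4]
width: 0.0437
t 7.1 tcp [533.8 299.3 161.3] psi 72.9 tilt 0.46 F [1.2 0.9 0.4] w 43.7 q [-0.76  0.34  0.22  1.6  -0.08  1.21  0.75]
target [441.0, 120.0, 150.0, 38.0] -> shift mm [  36.1 -198.7    9.8] turn 34.9
target [425.0, -173.0, 150.0, 38.0] -> shift mm [ -34.5 -483.5    8.3] turn 34.9
target [425.0, -173.0, 30.0, 38.0] -> shift mm [ -33.9 -484.3  128.3] turn 34.9
```

```bash
python3 -m crank '[[0,[-2,-40,0],7],[0,[-5,-81,0],14],[0,[-8,-122,0],21],[0,[-11,-163,5],28],[0,[-14,-204,5],35],[0,[-17,-245,5],35],[0,[-20,-286,5],35],[0,[-23,-327,5],35],[0,[-26,-368,5],35],[0,[-29,-409,5],35],[0,[-32,-450,5],35],[0,[-34,-475,5],35]]'; python3 go.py  425 -173 150 38
```

```text
time: 8.1
ee_pos: [0.4231, -0.17, 0.1504]
eef_rot: [0.44, 0.898, 0.0, 0.0]
ft_force: [0.0, -0.3, 1.4]
width: 0.0435
t 8.1 tcp [ 423.1 -170.   150.4] psi 37.7 tilt 0.04 F [ 0.  -0.3  1.4] w 43.5 q [-0.37 -0.01  0.66  2.01  0.01  1.14  0.94]
target [425.0, -173.0, 150.0, 38.0] -> shift mm [-3.5 -0.4  0.4] turn -0.3
```

```bash
python3 -m crank '[[0,[0,-9,0],0],[0,[0,-9,0],0],[0,[0,-9,20],0],[0,[0,-9,20],0]]'; python3 go.py  425 -173 80 38 425 -173 30 38;  python3 - <<'E'
from h import *
c=cam("top"); 
for n in("scene","top"):
    c=cam(n);cv2.imwrite(f"pics/c_{n}.png",c["bgr"])
E
```

```text
time: 8.43
ee_pos: [0.4168, -0.1697, 0.128]
eef_rot: [0.438, 0.899, -0.0, -0.001]
ft_force: [-0.8, 0.1, -0.7]
width: 0.0435
t 8.43 tcp [ 416.8 -169.7  128. ] psi 38.1 tilt 0.17 F [-0.8  0.1 -0.7] w 43.5 q [-0.36  0.    0.66  2.05 -0.    1.09  0.96]
target [425.0, -173.0, 80.0, 38.0] -> shift mm [-7.8  4.5 48. ] turn 0.1
target [425.0, -173.0, 30.0, 38.0] -> shift mm [-7.9  4.6 98. ] turn 0.1
```

View pics/c_scene.png

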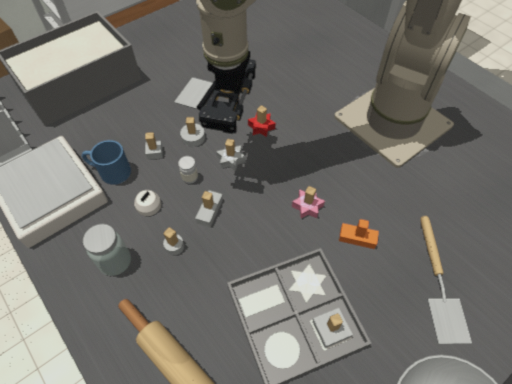

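View pics/c_top.png

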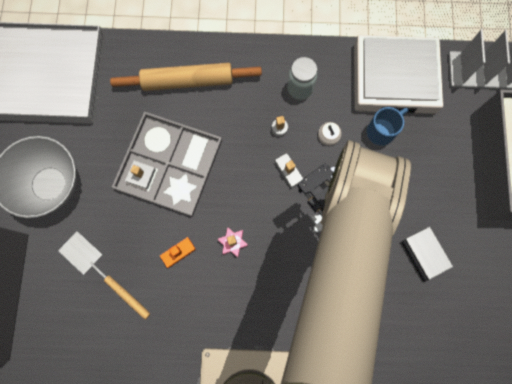

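The square now stands in its bay at scene pixel (335,325). The gripper is above the star. Correcting the xy position and descending.

```bash
python3 -m crank '[[0,[-8,4.5,0],0],[0,[-8,4.5,10],0],[0,[-8,4.5,30],0],[0,[-8,4.5,30],0],[0,[-8,4.5,30],0]]'; python3 go.py 425 -173 30 38
```

```text
time: 9.0
ee_pos: [0.4253, -0.1747, 0.0997]
eef_rot: [0.439, 0.899, -0.0, -0.001]
ft_force: [-0.2, 0.6, 0.8]
width: 0.0436
t 9.0 tcp [ 425.3 -174.7   99.7] psi 38.0 tilt 0.13 F [-0.2  0.6  0.8] w 43.6 q [-0.35  0.08  0.67  2.06 -0.06  1.03  1.01]
target [425.0, -173.0, 30.0, 38.0] -> shift mm [ 1.5  0.9 69.7] turn -0.0
```

```bash
python3 -m crank '[[0,[1,1,25],0],[0,[1,1,50],0],[0,[1,1,65],0],[0,[1,1,69],0],[-1,[1,1,69],0],[-1,[1,1,69],0],[-1,[1,1,69],0],[-1,[1,1,69],0],[-1,[1,1,69],0],[-1,[1,1,69],0],[-1,[1,1,69],0],[-1,[1,1,69],0]]'; python3 go.py
```

```text
time: 10.0
ee_pos: [0.427, -0.1737, 0.0321]
eef_rot: [0.439, 0.899, 0.0, 0.001]
ft_force: [-1.7, 0.3, 8.5]
width: 0.0198
t 10.0 tcp [ 427.  -173.7   32.1] psi 38.0 tilt 0.08 F [-1.7  0.3  8.5] w 19.8 q [-0.32  0.21  0.66  2.11 -0.17  0.87  1.1 ]
```

```bash
python3 -m crank '[[-1,[0,0,-20],0],[-1,[0,0,-55],0],[-1,[0,0,-90],0],[-1,[0,0,-90],0],[-1,[0,0,-90],0]]'; python3 go.py 470 20 120 13 499.5 196.5 120 13
```

```text
time: 10.42
ee_pos: [0.4275, -0.1737, 0.1229]
eef_rot: [0.439, 0.899, 0.001, 0.002]
ft_force: [0.5, 0.1, -2.0]
width: 0.0196
t 10.42 tcp [ 427.5 -173.7  122.9] psi 38.0 tilt 0.24 F [ 0.5  0.1 -2. ] w 19.6 q [-0.37  0.04  0.68  2.03 -0.03  1.07  0.99]
target [470.0, 20.0, 120.0, 13.0] -> shift mm [126.6 152.7   3.2] turn 25.0
target [499.5, 196.5, 120.0, 13.0] -> shift mm [247.6 284.5   3.5] turn 25.0
```

```bash
python3 -m crank '[[-1,[25,29,0],5],[-1,[50,58,0],10],[-1,[76,87,0],15],[-1,[102,117,0],20],[-1,[128,147,0],25],[-1,[154,177,0],25],[-1,[180,207,0],25],[-1,[206,237,0],25],[-1,[232,267,0],25],[-1,[246,282,0],25],[-1,[248,284,0],25],[-1,[248,284,0],25]]'; python3 go.py 499.5 196.5 60 13; python3 -m crank '[[-1,[0,0,20],0],[-1,[0,0,45],0],[-1,[0,0,58],0],[-1,[0,0,58],0],[-1,[0,0,58],0]]'; python3 go.py 499.5 196.5 37 13
```

```text
time: 11.42
ee_pos: [0.4966, 0.1975, 0.1195]
eef_rot: [0.622, 0.783, -0.001, -0.001]
ft_force: [0.9, -1.6, -0.8]
width: 0.0196
t 11.42 tcp [496.6 197.5 119.5] psi 13.1 tilt 0.16 F [ 0.9 -1.6 -0.8] w 19.6 q [-0.78  0.22  0.36  1.84 -0.09  1.09 -0.16]
target [499.5, 196.5, 60.0, 13.0] -> shift mm [-1.6  2.7 59.5] turn 0.1
time: 11.83
ee_pos: [0.4971, 0.1947, 0.0626]
eef_rot: [0.624, 0.782, -0.001, -0.0]
ft_force: [-0.7, -0.5, -0.4]
width: 0.0199
t 11.83 tcp [497.1 194.7  62.6] psi 12.8 tilt 0.14 F [-0.7 -0.5 -0.4] w 19.9 q [-0.77  0.29  0.35  1.89 -0.12  0.98 -0.14]
target [499.5, 196.5, 37.0, 13.0] -> shift mm [ 1.3  2.8 25.6] turn -0.2
```

```bash
python3 -m crank '[[-1,[1,2.5,12],0],[-1,[1,2.5,20],0],[-1,[1,2.5,24],0],[-1,[1,2.5,25],0],[-1,[1,2.5,25],0],[-1,[1,2.5,25],0]]'; python3 go.py 499.5 196.5 36.5 13;  python3 - <<'E'
from h import *
c=cam("scene");u,v=proj(c,[.55,.2,.02]).astype(int)
cv2.imwrite(f"pics/d.png",cv2.resize(c["bgr"][max(v-80,0):v+80,u-100:u+100],(500,400),interpolation=2))
E
```

```text
time: 12.33
ee_pos: [0.5001, 0.1981, 0.0385]
eef_rot: [0.623, 0.782, 0.0, 0.0]
ft_force: [0.4, 0.2, -2.2]
width: 0.0199
t 12.33 tcp [500.1 198.1  38.5] psi 13.0 tilt 0.02 F [ 0.4  0.2 -2.2] w 19.9 q [-0.76  0.33  0.34  1.9  -0.14  0.93 -0.12]
target [499.5, 196.5, 36.5, 13.0] -> shift mm [-1.4 -0.9  2. ] turn -0.0
```

View pics/d.png

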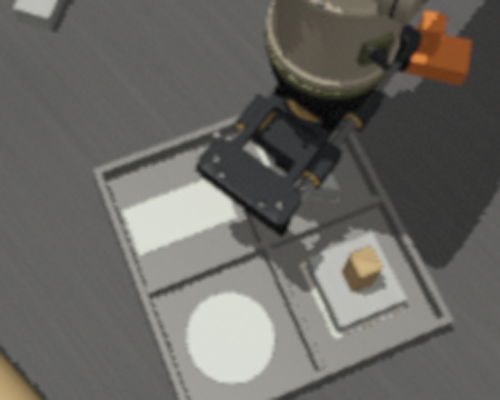

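The star is just above its floor, and the square stands well in its bay at (358,285). Releasing.

```bash
python3 -m crank '[[-1,[-1,-1,1],0],[-1,[-1,-1,2],0],[-1,[-1,-1,2],0],[0,[-1,-1,2],0],[0,[-1,-1,2],0],[0,[-1,-1,2],0],[0,[-1,-1,2],0],[0,[-1,-1,-15],0],[0,[-1,-1,-50],0],[0,[-1,-1,-85],0],[0,[-1,-1,-115],0],[0,[-1,-1,-120],0]]'; python3 go.py 558 -81.5 150 32.8 558 -81.5 150 -57.2
```

```text
time: 13.38
ee_pos: [0.5016, 0.1978, 0.1636]
eef_rot: [0.623, 0.782, 0.004, 0.001]
ft_force: [1.0, 1.2, 0.6]
width: 0.044
t 13.38 tcp [501.6 197.8 163.6] psi 12.9 tilt 0.44 F [1.  1.2 0.6] w 44.0 q [-0.79  0.18  0.37  1.79 -0.07  1.17 -0.17]
target [558.0, -81.5, 150.0, 32.8] -> shift mm [-284.9   -7.6   12.9] turn -19.9
target [558.0, -81.5, 150.0, -57.2] -> shift mm [-284.9   -7.6   12.9] turn 70.1
```

```bash
python3 -m crank '[[0,[-40,-1,0],-7],[0,[-80,-2,5],-14],[0,[-120,-3,5],-20],[0,[-160,-4,5],-20],[0,[-200,-5,5],-20],[0,[-240,-6,5],-20],[0,[-270,-7,5],-20],[0,[-283,-7,5],-20],[0,[-285,-7.5,5],-20],[0,[-285,-7.5,5],-20],[0,[-285,-7.5,5],-20]]'; python3 go.py 558 -81.5 100 32.8; python3 -m crank '[[0,[0,0,20],0],[0,[0,0,45],0],[0,[0,0,58],0],[0,[0,0,58],0],[0,[0,0,58],0]]';python3 go.py 558 -81.5 30 32.8
```

```text
time: 14.3
ee_pos: [0.5556, -0.0812, 0.1528]
eef_rot: [0.477, 0.879, 0.0, -0.0]
ft_force: [0.4, 0.3, -0.5]
width: 0.0435
t 14.3 tcp [555.6 -81.2 152.8] psi 33.0 tilt 0.05 F [ 0.4  0.3 -0.5] w 43.5 q [-0.39  0.26  0.53  1.75 -0.14  1.17  0.76]
target [558.0, -81.5, 100.0, 32.8] -> shift mm [-1.6  1.8 52.8] turn 0.2
time: 14.72
ee_pos: [0.5555, -0.081, 0.0951]
eef_rot: [0.477, 0.879, -0.0, -0.001]
ft_force: [0.1, 0.4, 0.4]
width: 0.0437
t 14.72 tcp [555.5 -81.   95.1] psi 33.1 tilt 0.07 F [0.1 0.4 0.4] w 43.7 q [-0.37  0.32  0.51  1.81 -0.18  1.06  0.79]
target [558.0, -81.5, 30.0, 32.8] -> shift mm [-1.9  1.9 65.1] turn 0.3
```

```bash
python3 -m crank '[[0,[-2,2,25],0],[0,[-2,2,45],0],[0,[-2,2,60],0],[0,[-2,2,64],0],[0,[-2,2,64],0],[0,[-2,2,64],0]]'; python3 go.py 558 -81.5 30 32.8; python3 -m crank '[[-1,[0,0,0],0],[-1,[0,0,0],0],[-1,[0,0,0],0],[-1,[0,0,0],0],[-1,[0,0,0],0],[-1,[0,0,0],0],[-1,[0,0,0],0],[-1,[0,0,0],0]]';python3 go.py
```

```text
time: 15.22
ee_pos: [0.5594, -0.0829, 0.0326]
eef_rot: [0.477, 0.879, 0.0, 0.001]
ft_force: [-0.2, 0.7, 0.4]
width: 0.0434
t 15.22 tcp [559.4 -82.9  32.6] psi 33.0 tilt 0.1 F [-0.2  0.7  0.4] w 43.4 q [-0.34  0.42  0.49  1.84 -0.24  0.94  0.83]
target [558.0, -81.5, 30.0, 32.8] -> shift mm [ 1.9 -0.4  2.6] turn 0.2
time: 15.88
ee_pos: [0.5588, -0.0831, 0.0316]
eef_rot: [0.478, 0.879, 0.0, 0.0]
ft_force: [-0.9, 1.4, 4.8]
width: 0.0201
t 15.88 tcp [558.8 -83.1  31.6] psi 33.0 tilt 0.03 F [-0.9  1.4  4.8] w 20.1 q [-0.34  0.42  0.49  1.84 -0.24  0.94  0.83]
```

```bash
python3 -m crank '[[-1,[0,0,-20],0],[-1,[0,0,-55],0],[-1,[0,0,-90],0],[-1,[0,0,-90],0],[-1,[0,0,-90],0]]'; python3 go.py 600 165.3 120 -17.1
```

```text
time: 16.3
ee_pos: [0.5596, -0.0832, 0.1228]
eef_rot: [0.478, 0.879, 0.001, 0.001]
ft_force: [-0.6, -0.1, -2.0]
width: 0.0197
t 16.3 tcp [559.6 -83.2 122.8] psi 33.0 tilt 0.19 F [-0.6 -0.1 -2. ] w 19.7 q [-0.38  0.3   0.53  1.77 -0.17  1.11  0.78]
target [600.0, 165.3, 120.0, -17.1] -> shift mm [186.6 169.1   3. ] turn 50.1
```

```bash
python3 -m crank '[[-1,[27,24,0],7],[-1,[54,48,0],14],[-1,[81,73,0],21],[-1,[108,98,0],28],[-1,[135,122,0],35],[-1,[160,145,0],42],[-1,[178,161,0],49],[-1,[186,169,0],50],[-1,[186,169,0],50],[-1,[186,169,0],50],[-1,[186,169,0],50]]'; python3 go.py 600 165.3 60 -17.1; python3 -m crank '[[-1,[0,0,20],0],[-1,[0,0,45],0],[-1,[0,0,58],0],[-1,[0,0,58],0],[-1,[0,0,58],0]]'; python3 go.py 600 165.3 36.5 -17.1;  python3 - <<'E'
from h import *
c=cam("scene");u,v=proj(c,[.55,.2,.02]).astype(int)
cv2.imwrite(f"pics/e.png",cv2.resize(c["bgr"][max(v-80,0):v+80,u-100:u+100],(500,400),interpolation=2))
E
```

```text
time: 17.22
ee_pos: [0.5987, 0.1629, 0.1203]
eef_rot: [0.804, 0.594, -0.001, 0.0]
ft_force: [-0.1, -0.2, -1.2]
width: 0.0198
t 17.22 tcp [598.7 162.9 120.3] psi -17.1 tilt 0.12 F [-0.1 -0.2 -1.2] w 19.8 q [-0.77  0.43  0.56  1.62 -0.25  1.16 -0.45]
target [600.0, 165.3, 60.0, -17.1] -> shift mm [ 2.8  0.6 60.3] turn 0.0
time: 17.63
ee_pos: [0.5989, 0.1636, 0.0631]
eef_rot: [0.804, 0.594, -0.001, -0.0]
ft_force: [0.7, -0.8, -1.0]
width: 0.0196
t 17.63 tcp [598.9 163.6  63.1] psi -17.1 tilt 0.08 F [ 0.7 -0.8 -1. ] w 19.6 q [-0.75  0.5   0.53  1.67 -0.28  1.05 -0.43]
target [600.0, 165.3, 36.5, -17.1] -> shift mm [ 2.   0.6 26.6] turn -0.0
```

View pics/e.png

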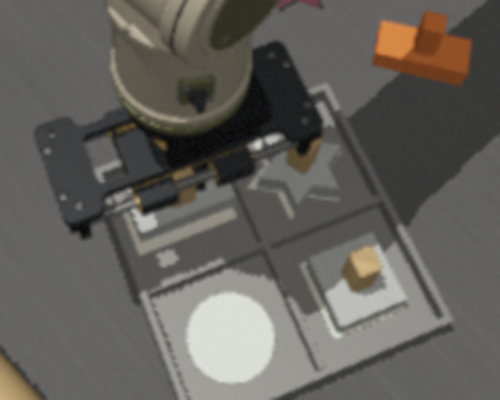

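The oblong hangs aligned over its mark. The star stands in its bay, its grip at (303,155). Lowering and releasing.

```bash
python3 -m crank '[[-1,[2,0.5,12],0],[-1,[2,0.5,20],0],[-1,[2,0.5,25],0],[-1,[2,0.5,27],0],[-1,[2,0.5,27],0],[-1,[2,0.5,27],0]]'; python3 go.py 600 165.3 36.3 -17.1
```

```text
time: 18.18
ee_pos: [0.6, 0.1667, 0.0365]
eef_rot: [0.804, 0.595, -0.0, -0.0]
ft_force: [-3.8, -0.0, 4.5]
width: 0.0197
t 18.18 tcp [600.  166.7  36.5] psi -17.0 tilt 0.04 F [-3.8 -0.   4.5] w 19.7 q [-0.74  0.53  0.52  1.68 -0.3   1.01 -0.42]
target [600.0, 165.3, 36.3, -17.1] -> shift mm [-1.4  0.4  0.2] turn 0.1
```

```bash
python3 -m crank '[[0,[0,0,0],0],[0,[0,0,0],0],[0,[0,0,0],0],[0,[0,0,0],0],[0,[0,0,0],0],[0,[0,0,-20],0],[0,[0,0,-55],0],[0,[0,0,-90],0],[0,[0,0,-125],0],[0,[0,0,-125],0],[0,[0,0,-125],0]]'; python3 go.py 480 -200 160 50 460 -295 160 50;  python3 - <<'E'
from h import *
c=cam("scene");u,v=proj(c,[.55,.2,.02]).astype(int)
cv2.imwrite(f"pics/f.png",cv2.resize(c["bgr"][max(v-80,0):v+80,u-100:u+100],(500,400),interpolation=2))
E
```

```text
time: 19.1
ee_pos: [0.6015, 0.1669, 0.1635]
eef_rot: [0.804, 0.594, 0.002, 0.0]
ft_force: [-0.8, -0.2, -1.1]
width: 0.0432
t 19.1 tcp [601.5 166.9 163.5] psi -17.0 tilt 0.25 F [-0.8 -0.2 -1.1] w 43.2 q [-0.79  0.4   0.57  1.57 -0.23  1.23 -0.47]
target [480.0, -200.0, 160.0, 50.0] -> shift mm [-386.4   -8.6    2.3] turn -67.0
target [460.0, -295.0, 160.0, 50.0] -> shift mm [-4.831e+02  2.000e-01  2.000e+00] turn -67.0
```

View pics/f.png

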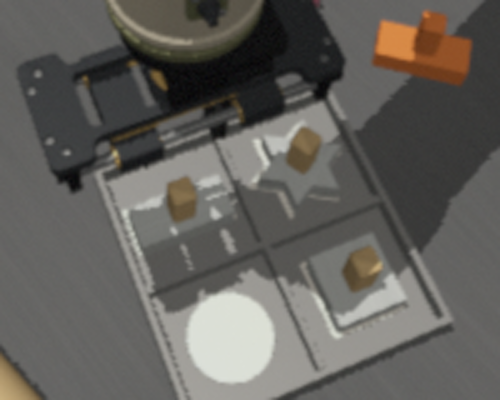

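```bash
python3 -m crank '[[0,[-40,0,0],6],[0,[-81,0,0],12],[0,[-122,0,0],18],[0,[-163,0,0],23],[0,[-204,0,0],23],[0,[-245,0,0],23],[0,[-286,0,0],23],[0,[-327,0,0],23],[0,[-368,0,0],23],[0,[-409,0,0],23],[0,[-450,0,0],23],[0,[-475,0,0],23]]'; python3 go.py 460 -295 120 -40;python3 -m crank '[[0,[-8,3,0],0],[0,[-8,3,10],0],[0,[-8,3,30],0],[0,[-8,3,40],0],[0,[-8,3,40],0]]'; python3 go.py 460 -295 30 -40
```

```text
time: 20.15
ee_pos: [0.458, -0.2913, 0.1602]
eef_rot: [0.907, 0.421, -0.001, -0.0]
ft_force: [0.7, -0.7, -0.3]
width: 0.0437
t 20.15 tcp [ 458.  -291.3  160.2] psi -40.3 tilt 0.11 F [ 0.7 -0.7 -0.3] w 43.7 q [-0.29  0.26  0.9   1.8  -0.22  1.19 -0.03]
target [460.0, -295.0, 120.0, -40.0] -> shift mm [-1.5  3.9 40.2] turn -0.3
time: 20.57
ee_pos: [0.4573, -0.2928, 0.118]
eef_rot: [0.906, 0.423, -0.002, -0.002]
ft_force: [-1.2, -0.8, 0.8]
width: 0.0433
t 20.57 tcp [ 457.3 -292.8  118. ] psi -39.9 tilt 0.3 F [-1.2 -0.8  0.8] w 43.3 q [-0.25  0.32  0.87  1.84 -0.27  1.11  0.02]
target [460.0, -295.0, 30.0, -40.0] -> shift mm [ 0.2  3.9 88. ] turn 0.1
```

```bash
python3 -m crank '[[0,[0,3,0],0],[0,[0,3,15],0],[0,[0,3,30],0],[0,[0,3,30],0],[0,[0,3,30],0]]'; python3 go.py 460 -295 31 -40; python3 - <<'E'
from h import *
a=[cv2.resize(c["bgr"][v-50:v+50,u-60:u+60],(400,333),interpolation=2) for c in (cam("top"),cam("scene")) for u,v in [proj(c,[.46,-.295,.06]).astype(int)]]
cv2.imwrite("pics/k.png",np.hstack(a))
E
```

```text
time: 20.98
ee_pos: [0.4607, -0.2971, 0.0915]
eef_rot: [0.906, 0.423, -0.0, -0.0]
ft_force: [-0.1, 0.6, -0.0]
width: 0.0435
t 20.98 tcp [ 460.7 -297.1   91.5] psi -40.0 tilt 0.03 F [-0.1  0.6 -0. ] w 43.5 q [-0.22  0.37  0.85  1.86 -0.31  1.06  0.05]
target [460.0, -295.0, 31.0, -40.0] -> shift mm [ 1.2 -1.8 60.5] turn -0.0
```

View pics/k.png

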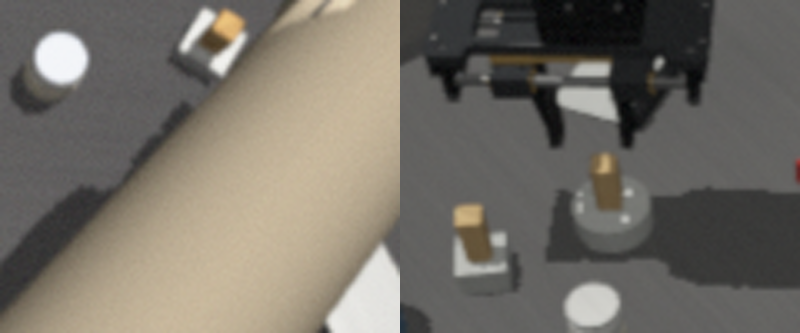

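The scene crop shows the open jaws lined up with the round's grip at (605,170), clear of the small square at (475,240). Descending and gripping.

```bash
python3 -m crank '[[0,[1,-1,20],0],[0,[1,-1,40],0],[0,[1,-1,55],0],[0,[1,-1,59],0],[0,[1,-1,59],0],[0,[1,-1,59],0]]'; python3 go.py 460 -295 31 -40; python3 -m crank '[[-1,[0,0,0],0],[-1,[0,0,0],0],[-1,[0,0,0],0],[-1,[0,0,0],0],[-1,[0,0,0],0],[-1,[0,0,0],0],[-1,[0,0,0],0],[-1,[0,0,0],0]]';python3 go.py
```

```text
time: 21.58
ee_pos: [0.4609, -0.2965, 0.0334]
eef_rot: [0.907, 0.422, 0.0, 0.0]
ft_force: [-0.3, 0.7, 0.7]
width: 0.0435
t 21.58 tcp [ 460.9 -296.5   33.4] psi -40.1 tilt 0.07 F [-0.3  0.7  0.7] w 43.5 q [-0.17  0.45  0.8   1.9  -0.39  0.95  0.11]
target [460.0, -295.0, 31.0, -40.0] -> shift mm [ 0.6 -1.7  2.4] turn -0.1
time: 22.25
ee_pos: [0.4603, -0.296, 0.0325]
eef_rot: [0.906, 0.422, 0.0, -0.0]
ft_force: [-1.9, 2.7, 6.4]
width: 0.0197
t 22.25 tcp [ 460.3 -296.    32.5] psi -40.0 tilt 0.03 F [-1.9  2.7  6.4] w 19.7 q [-0.17  0.45  0.8   1.9  -0.39  0.95  0.11]
```

```bash
python3 -m crank '[[-1,[0,0,-20],0],[-1,[0,0,-55],0],[-1,[0,0,-90],0],[-1,[0,0,-95],0],[-1,[0,0,-95],0]]'; python3 go.py 520 0 125 -17 631 266 125 -17.1
```

```text
time: 22.67
ee_pos: [0.4616, -0.2968, 0.1292]
eef_rot: [0.906, 0.422, 0.002, 0.001]
ft_force: [-0.3, -0.1, -1.3]
width: 0.0199
t 22.67 tcp [ 461.6 -296.8  129.2] psi -40.0 tilt 0.24 F [-0.3 -0.1 -1.3] w 19.9 q [-0.26  0.31  0.88  1.82 -0.27  1.13  0.02]
target [520.0, 0.0, 125.0, -17.0] -> shift mm [ 264.8 -146.2    4.2] turn -23.0
target [631.0, 266.0, 125.0, -17.1] -> shift mm [ 539.8 -232.4    4.4] turn -22.9
```

```bash
python3 -m crank '[[-1,[37,-16,-8],-4],[-1,[74,-32,-15],-8],[-1,[111,-48,-20],-12],[-1,[148,-64,-20],-16],[-1,[185,-80,-20],-20],[-1,[222,-96,-20],-23],[-1,[259,-112,-20],-23],[-1,[296,-128,-20],-23],[-1,[333,-144,-20],-23],[-1,[370,-160,-20],-23],[-1,[407,-176,-20],-23],[-1,[430,-186,-20],-23]]'; python3 go.py 631 266 145 -17.1
```

```text
time: 23.67
ee_pos: [0.5938, 0.1581, 0.1448]
eef_rot: [0.803, 0.596, -0.001, -0.001]
ft_force: [-0.1, 0.4, -1.0]
width: 0.0193
t 23.67 tcp [593.8 158.1 144.8] psi -16.8 tilt 0.16 F [-0.1  0.4 -1. ] w 19.3 q [-0.8   0.4   0.59  1.62 -0.24  1.2  -0.45]
target [631.0, 266.0, 145.0, -17.1] -> shift mm [114.1   4.4  -0.2] turn 0.3
```

```bash
python3 -m crank '[[-1,[37,1,0],0],[-1,[74,3,0],0],[-1,[100,4,0],0],[-1,[110,5,0],0],[-1,[112,5,0],0],[-1,[112,5,0],0],[-1,[112,5,0],0],[-1,[112,5,20],0],[-1,[112,5,50],0],[-1,[112,5,75],0],[-1,[112,5,80],0],[-1,[112,5,80],0]]'; python3 go.py 631 266 37.5 -17.1
```

```text
time: 24.67
ee_pos: [0.631, 0.2564, 0.0658]
eef_rot: [0.805, 0.594, -0.002, -0.0]
ft_force: [-0.5, -0.3, -1.1]
width: 0.0198
t 24.67 tcp [631.  256.4  65.8] psi -17.2 tilt 0.2 F [-0.5 -0.3 -1.1] w 19.8 q [-0.82  0.62  0.53  1.49 -0.33  1.13 -0.53]
target [631.0, 266.0, 37.5, -17.1] -> shift mm [ 9.3 -2.8 28.3] turn -0.1
```

```bash
python3 -m crank '[[-1,[9,-3,0],0],[-1,[9,-3,0],0],[-1,[9,-3,0],0]]'; python3 go.py 631 266 37.5 -17.1
```

```text
time: 24.92
ee_pos: [0.6327, 0.2693, 0.0692]
eef_rot: [0.804, 0.595, 0.001, -0.0]
ft_force: [0.2, -0.4, -1.2]
width: 0.0197
t 24.92 tcp [632.7 269.3  69.2] psi -17.0 tilt 0.17 F [ 0.2 -0.4 -1.2] w 19.7 q [-0.83  0.63  0.53  1.47 -0.33  1.13 -0.55]
target [631.0, 266.0, 37.5, -17.1] -> shift mm [-3.8 -0.7 31.7] turn 0.1
```

```bash
python3 -m crank '[[-1,[-2,0,8],0],[-1,[-2,0,18],0],[-1,[-2,0,25],0],[-1,[-2,0,28],0],[-1,[-2,0,28],0],[-1,[-2,0,28],0]]'; python3 go.py 631 266 37.2 -17.1
```

```text
time: 25.42
ee_pos: [0.6312, 0.2657, 0.0388]
eef_rot: [0.804, 0.594, -0.0, -0.0]
ft_force: [-0.9, -0.7, -1.1]
width: 0.02
t 25.42 tcp [631.2 265.7  38.8] psi -17.1 tilt 0.03 F [-0.9 -0.7 -1.1] w 20.0 q [-0.82  0.66  0.51  1.5  -0.35  1.08 -0.53]
target [631.0, 266.0, 37.2, -17.1] -> shift mm [ 0.2 -0.3  1.6] turn 0.0
```

```bash
python3 -m crank '[[-1,[0,0,2],0],[-1,[0,0,2],0],[0,[0,0,2],0],[0,[0,0,2],0],[0,[0,0,2],0],[0,[0,0,2],0],[0,[0,0,2],0],[0,[0,0,-15],0],[0,[0,0,-50],0],[0,[0,0,-85],0],[0,[0,0,-125],0],[0,[0,0,-135],0]]'; python3 go.py 560 -30 180 -17.1 350 480 200 -17.1
```

```text
time: 26.42
ee_pos: [0.6338, 0.2664, 0.1813]
eef_rot: [0.804, 0.594, 0.004, 0.001]
ft_force: [1.2, -0.6, 1.9]
width: 0.0435
t 26.42 tcp [633.8 266.4 181.3] psi -17.1 tilt 0.48 F [ 1.2 -0.6  1.9] w 43.5 q [-0.85  0.53  0.57  1.37 -0.29  1.32 -0.58]
target [560.0, -30.0, 180.0, -17.1] -> shift mm [-305.    16.4   -0.4] turn 0.0
target [350.0, 480.0, 200.0, -17.1] -> shift mm [ 121.  -333.9  -20. ] turn 0.0
```

```bash
python3 -m crank '[[0,[14,-39,-10],0],[0,[28,-78,-20],0],[0,[42,-117,-25],0],[0,[56,-156,-25],0],[0,[70,-194,-25],0],[0,[84,-232,-25],0],[0,[98,-270,-25],0],[0,[112,-308,-25],0],[0,[121,-333,-25],0],[0,[121,-333,-25],0],[0,[121,-333,-25],0]]'; python3 go.py; python3 - <<'E'
from h import *
for n in("scene","top"):
    c=cam(n);cv2.imwrite(f"pics/z_{n}.png",c["bgr"])
    u,v=proj(c,[.55,.2,.02]).astype(int)
    cv2.imwrite(f"pics/zc_{n}.png",cv2.resize(c["bgr"][max(v-75,0):v+75,u-100:u+100],(600,450),interpolation=2))
E
```

```text
time: 27.33
ee_pos: [0.3468, 0.4804, 0.1992]
eef_rot: [0.803, 0.596, -0.0, -0.0]
ft_force: [0.6, -1.0, -0.7]
width: 0.0433
t 27.33 tcp [346.8 480.4 199.2] psi -16.8 tilt 0.02 F [ 0.6 -1.  -0.7] w 43.3 q [-1.4   0.29  0.46  1.61 -0.13  1.28 -1.21]
```

View pics/z_scene.png

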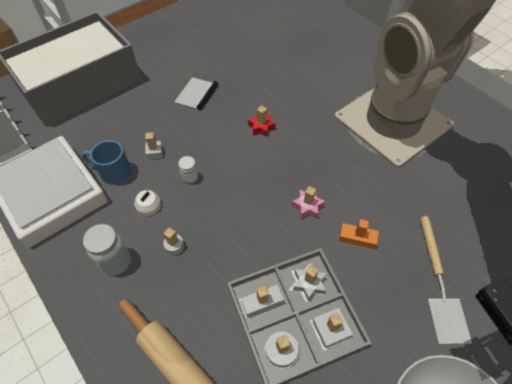

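View pics/zc_top.png

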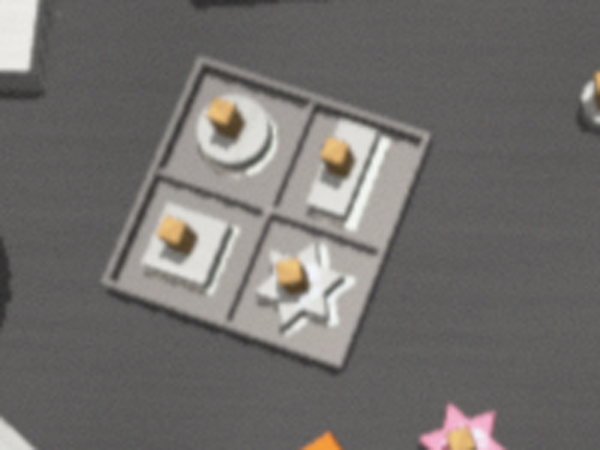

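View pics/z_top.png

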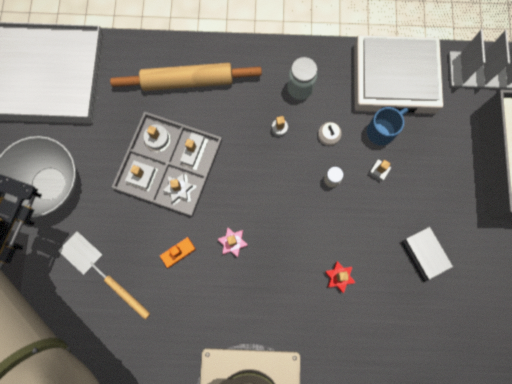

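All four stand in the matching bays. The small round at (280,125) and small square at (381,170) look untouched. Now a numeric check.

```bash
python3 - <<'E'
from meas import *
t,s=run()
B={"round":(631.1,266.2,4.5),"square":(530.7,297.2,4.5),"star":(499.3,196.6,4.5),"oblong":(599.8,165.5,4.5),"small_round":(672.8,-54.4,0),"small_square":(566.5,-315.2,0)}
for n,(x,y,z) in B.items():
    q=[]
    for c in(t,s):
        u,v=np.round(proj(c,[x/1e3,y/1e3,z/1e3+.05])).astype(int)
        g=c["wood"][v-15:v+15,u-13:u+13]
        nl,lab,st,ce=cv2.connectedComponentsWithStats(g); i=1+np.argmax(st[1:,4]); q.append(ce[i]+[u-13,v-15])
    X,e=tri(t,q[0],s,q[1]); X=X*1e3
    print(n,np.round(X,1),"gap",round(e*1e3,1),"offset",np.round(X-[x,y,z+47],1),"horiz",round(np.hypot(X[0]-x,X[1]-y),1))
c=t;u,v=np.round(proj(c,[.6,.1655,.028])).astype(int)
p0=[proj(c,[.6,.1655,.028])]
w=((c["hsv"][...,1]<50)&(c["hsv"][...,2]>150)).astype(np.uint8)[v-22:v+22,u-16:u+16]
P=np.array([onz(c,p+[u-16,v-22],.028)[:2] for p in np.argwhere(w)[:,::-1]],np.float32)*1000
print("oblong rect",cv2.minAreaRect(P))
E
```

```text
round [634.4 267.1  60.7] gap 2.6 offset [3.3 0.9 9.2] horiz 3.4
square [531.1 298.   57.1] gap 1.5 offset [0.4 0.8 5.6] horiz 0.9
star [500.4 200.5  59.1] gap 1.9 offset [1.1 3.9 7.6] horiz 4.1
oblong [603.5 171.1  59.7] gap 2.9 offset [3.7 5.6 8.2] horiz 6.7
small_round [674.7 -52.3  54.6] gap 6.4 offset [1.9 2.1 7.6] horiz 2.9
small_square [ 568.5 -315.3   50. ] gap 6.7 offset [ 2.  -0.1  3. ] horiz 2.0
oblong rect ((598.6124877929688, 166.91824340820312), (108.77059173583984, 80.00778198242188), 3.485396385192871)
```

The small cutters read the same as before, to within 0.3 mm. The large ones' heights read high, probably because the shaded lower grip drops out of the mask. I'll check with the steel tops by overlaying the expected outlines (steel top at z≈28 mm).

```bash
python3 - <<'E'
from meas import *
t,s=run()
B={"round":(631.1,266.2),"square":(530.7,297.2),"star":(499.3,196.6),"oblong":(599.8,165.5)}
a=np.radians(-17.1);Rm=np.array([[np.cos(a),-np.sin(a)],[np.sin(a),np.cos(a)]])
def shp(n):
    if n=="round": return [(31*np.cos(k),31*np.sin(k)) for k in np.linspace(0,6.28,60)]
    if n=="square": return [(28,28),(28,-28),(-28,-28),(-28,28),(28,28)]
    if n=="oblong": return [(40,17),(40,-17),(-40,-17),(-40,17),(40,17)]
    return [((38 if k%2==0 else 22)*np.cos(k*np.pi/6),(38 if k%2==0 else 22)*np.sin(k*np.pi/6)) for k in range(13)]
ims=[]
for c,R in((t,.0),(s,.0)):
    u,v=proj(c,[.565,.23,.02]).astype(int); h=62; w=62 if c is t else 75; h=min(h if c is t else 75,v,383-v)
    im=cv2.resize(c["bgr"][v-h:v+h,u-w:u+w],(400,int(400*h/w)),interpolation=2); f=400/(2*w)
    for n,(x,y) in B.items():
        p=[proj(c,[*( (Rm@q+[x,y])/1e3),.0285]) for q in shp(n)]
        p=np.array([((q-[u-w,v-h])+.5)*f for q in p],np.int32)
        cv2.polylines(im,[p],False,(0,0,255),1)
        g=np.array([((proj(c,[*((Rm@np.array(q)+[x,y])/1e3),.0745])-[u-w,v-h])+.5)*f for q in((10,10),(10,-10),(-10,-10),(-10,10),(10,10))],np.int32)
        cv2.polylines(im,[g],False,(255,0,0),1)
    ims.append(cv2.copyMakeBorder(im,0,420-im.shape[0],0,0,0))
cv2.imwrite("pics/ov.png",np.hstack(ims))
E
```

```text
(no output)
```

View pics/ov.png

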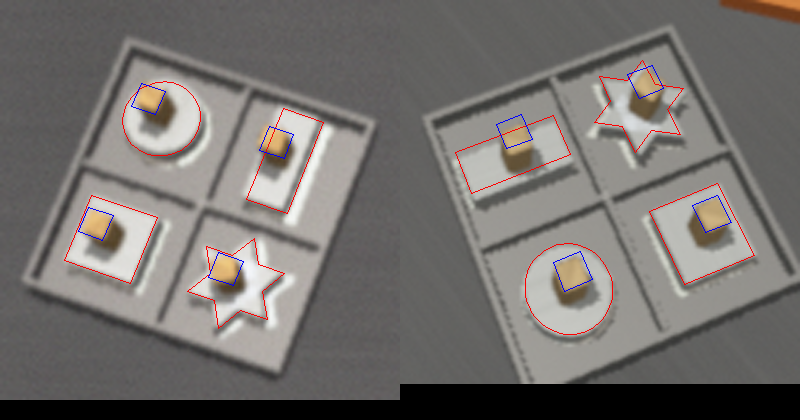

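The outlines for a centred, upright cutter fit all four in both views. The oblong is off by a few mm at most. Handing in.

```bash
python3 go.py; python3 - <<'E'
from bench import r
print(r.close_job())
E
```

```text
t 27.63 tcp [349.7 478.4 199.3] psi -17.2 tilt 0.02 F [-0.2 -0.4  0.1] w 43.6 q [-1.4   0.29  0.46  1.61 -0.13  1.28 -1.21]
the job is handed in; nothing more can be done
None
```

I put the square, star, oblong and round cutters in their marked bays, released them, moved the arm clear and handed the job in at 27.6 s. No verdict was reported.

- **Position:** The last triangulation put the large cutters 0.9 to 6.7 mm from their bay centres, against a 14 mm limit. The oblong was the furthest off. Outlines of centred, upright cutters drawn over both views agreed within a few mm, with the oblong along its mark.
- **Small cutters:** Both measured within 0.3 mm of their starting positions.
- **Checks that disagreed:** The triangulated grip heights of the large cutters read 6 to 9 mm too high. The colour mask seemed to miss the shaded lower part of the grips, and the outlines drawn at the right height matched. My attempt to measure the oblong's angle also failed, because the mask took in its neighbours. Its angle therefore rests on the outline match and on the tool yaw at release.

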